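# Make up a snap gauge in the gauge-block holder

### The job

Make up the snap gauge to 50 mm in the gauge-block holder: make room between its two measuring jaws, and stand all three steel gauge blocks upright on the bed between them with their broad faces towards the jaws, the thickest next to the jaw at the fixed stop, the thinnest protected in the middle, and the remaining one next to the jaw on the clamp side. Both jaws end up standing in the bed with their noses out over the front ledge. Then run the clamp slide up until the fixed stop, jaws, blocks and slide all touch without gaps, and let go.

Things in the scene. Friction and masses are not known exactly. Their poses are not given: they have to be found in the camera images.
- holder: Gauge-block holder, dark steel trough fixed to the bench, 56 mm wide (x), 317 long (y -0.189 to +0.128). Origin on its underside at mid-width. Flat bed 10 mm above the underside, 41 mm wide, between two ledges (front at -x, back at +x) rising 6.5 mm above it. At the left (+y) end a fixed stop, 34 mm high over the underside, its face at y = +0.105; clamp slide at the right (-y) end.
- clamp_slide (a joint): Clamp slide, a steel block in the bed on the right; value in m, 0 = fully open, growing as it moves to the holder's +y (towards the stop), up to 0.170. Its pressing face is at holder y = -0.130 + value. Stays where left; takes about 1.5 N to move. With stop, both jaws and three blocks all touching it reads 0.155.
- clamp_knob (a point): Middle of the upright round knurled knob fixed on the clamp slide, 21 mm in diameter, 20 high; 44 mm above the holder's underside, 20 mm behind (-y of) the slide's pressing face. The slide's top is 28 mm above the holder's underside. Pinch it from above and push it along the holder.
- stop_jaw: Steel measuring jaw on the left (stop) side. Foot 34 mm across the bed (x), 15 thick (y), 20 high, standing loose in the bed; a 10 mm thick nose reaches to 52 mm from the foot's centre towards -x, over the front ledge, 8.5 to 20 mm above the foot's underside. Origin: centre of the foot's underside. 110 g. Starts within 12 mm of the fixed stop.
- clamp_jaw: Steel measuring jaw on the right (clamp) side, mirror image of the other: same sizes and origin, nose to -x. Loose, about 110 g. Starts in the bed with 28 to 46 mm of clear bed between it and the other jaw: room for one finger, not for the blocks with fingers beside them.
- block_9: Plain bright steel gauge block, a rectangular bar standing upright: 30 mm long (own x), 9 mm thick (own y), 18 mm high (z); the thinnest of the three. Origin at the centre of its underside. Loose, 50 g; it turns end for end without difference. Starts on the bench behind the holder.
- block_16: Plain bright steel gauge block, a rectangular bar standing upright: 30 mm long (own x), 16 mm thick (own y), 18 mm high (z); the middle one of the three. Origin at the centre of its underside. Loose, 90 g; it turns end for end without difference. Starts on the bench behind the holder.
- block_25: Plain bright steel gauge block, a rectangular bar standing upright: 30 mm long (own x), 25 mm thick (own y), 18 mm high (z); the thickest of the three. Origin at the centre of its underside. Loose, 110 g; it turns end for end without difference. Starts on the bench behind the holder.
Mind the look-alikes: they are no part of the job. What is shaped like the block_16 but blue or yellow is not meant. Leave any purple look-alike of the clamp_jaw alone.

How it is judged (in metres and radians):
At the end, for the whole second after the job is handed in: Row from the stop: jaw, 25, 9, 16 mm blocks, jaw, slide, all touching (centres within 2.8 mm of the closed-up places, slide at 0.152 m or more); pieces upright on the bed, square within 0.1 rad, within 8 mm of its middle line, noses over the front ledge, at rest (y of stop_jaw in the frame of holder between 0.0947 and 0.1003 m and z of stop_jaw in the frame of holder between 0.008 and 0.0125 m and x of stop_jaw in the frame of holder between -0.008 and 0.008 m and angle between the y axis of each of stop_jaw, block_25, block_9, block_16, clamp_jaw and the y axis of holder, either way round below 0.1 rad and angle between each of stop_jaw, block_25, block_9, block_16, clamp_jaw's own z axis and vertical below 0.1 rad and linear speed of each of stop_jaw, block_25, block_9, block_16, clamp_jaw below 0.01 m/s and y of block_25 in the frame of holder between 0.0747 and 0.0803 m and z of block_25 in the frame of holder between 0.008 and 0.0125 m and x of block_25 in the frame of holder between -0.008 and 0.008 m and y of block_9 in the frame of holder between 0.0577 and 0.0633 m and z of block_9 in the frame of holder between 0.008 and 0.0125 m and x of block_9 in the frame of holder between -0.008 and 0.008 m and y of block_16 in the frame of holder between 0.0452 and 0.0508 m and z of block_16 in the frame of holder between 0.008 and 0.0125 m and x of block_16 in the frame of holder between -0.008 and 0.008 m and y of clamp_jaw in the frame of holder between 0.0297 and 0.0353 m and z of clamp_jaw in the frame of holder between 0.008 and 0.0125 m and x of clamp_jaw in the frame of holder between -0.008 and 0.008 m and y of holder in the frame of stop_jaw below 0 m and y of holder in the frame of clamp_jaw below 0 m and value of joint clamp_slide above 0.152 m).
It also fails if it takes over 93 s, if anything falls off the work surface, if the arm or the gripper's body presses on something with over 40 N, if the wrist force passes 120 N, or if a joint passes its speed limit or range.

### The arm

A 6-joint arm with a two-finger parallel gripper is mounted at the origin on a cart in front of the work surface, level with it; the furniture and walls round the work are solid. World frame = base frame: x ahead of the robot, y to its left, z up, the work surface at z = 0. Lengths are in mm, angles in rad, forces in N, time in s.
With the tool pointing down it reaches from about 275 to 750 mm from the base axis. Payload 10.2 kg.
Tool frame: the origin (TCP) lies where the fingers leave the gripper's body, on its centre line; the fingertips stand 73 mm ahead of it and the grasp point (between the pads) lies 54 mm ahead of it (ctrl.tip_extent is the z of the fingertips in the tool frame, in mm); z points along the fingers, y is the line along which they close (so a half turn about z gives the same grasp; the last joint's range is limited). The gripper opens to 85 mm and grips with 20 to 120 N. Pads are 22 mm wide; open, the fingers measure 114 mm over their backs; the gripper's body (76 mm by 85 mm) begins 54 mm behind the grasp point. The pads swing forward as they close: fully open they stand 13 mm farther back than shut.
Start: joints at [0.971, 0.313, 1.498, -0, 1.331, -0.223], TCP at [193.185, 488.171, 303.894] pointing down, gripper open.
Joint ranges: [-2.94, 2.94], [-0.97, 2.17], [0.19, 2.56], [-1.23, 4.37], [0.02, 3.11], [-2.88, 2.88]. Speed limits (rad/s): [2.39, 2.39, 3.01, 3.14, 3.14, 3.14].

### API

Orientations are given as a unit quaternion [w, x, y, z].
In Python, from rig import readout, cams, order, ctrl gives the robot as it stands.
- The arm moves only by the shell command python3 -m handwheel [OPENING] [FORCE], which reads ROWS from standard input. ROWS is a JSON object whose key "deltas" holds a list of rows, 1 to 8 of them, each of 6 numbers: dx, dy, dz in shares of 0.6 m (1.0 is 0.6 m), then a rotation vector rx, ry, rz in parts of the range, where 1.0 means 2 pi rad; each row is the pose to reach, as a shift and turn from the pose commanded when the command began, along the tool's axes at that moment; what a row does not reach only later rows make up. A row lasts 1/10 s, in which the tool goes at most 50 mm and 0.15 rad, less where a joint would pass 70% of its speed; a pose out of reach is approached as far as the arm can. OPENING is the opening from 0.0 (shut) to 1.0 (fully open), set as the command begins (- or left out keeps the last). The fingers move at their own pace and stop on an object; FORCE is the grip in N (left out, the last holds). Time passes only in rows, so rows that do not move let the fingers close. It prints the time, the measured TCP pose, the force, the opening and the grip force at its end. A shift or turn number past 1, either way, is cut back to 1. Input that does not fit is refused with a message, and nothing moves.
- readout.sense(): the state, without advancing time (a new reading comes with each control period).
- cams.capture(name): name is "side" or "top" or "wrist"; returns (picture, depth): 420x560x3 uint8, red, green, blue; 420x560 float32, mm along the optical axis (not along the pixel's ray), 0 where there is no reading.
- cams.calibration(name): a dict with "fx", "fy", "cx", "cy" (pixels), "position" and "attitude" of the camera in the world. Camera axes: x right, y down, z forward; pixel columns grow to the right and rows downward; lengths in mm; the calibration is good to about 2 mm. A picture is of the moment at which its call begins: read the wrist's pose just before it. calibration takes no time and is no camera call; for the wrist camera it gives the pose at the moment of the call.
- order.finish_job(): hands the job in; it is judged then, once.
Trained networks look in the newest picture that a camera, given by its name, has taken for a name from the list of things; names that differ only in an ending like _2 or _b are one class to them, and where a whole thing is asked for, a point or a joint stands for the part that bears it (a point fixed in the world has none). Each returns a list of dicts, best first, with "p" (0 to 1); they miss things now and then, are a little off and sometimes report something else, mostly with a low value. They report only what shows in the picture. A call takes as long as a camera call. They do not tell look-alikes from the thing itself.
- cams.trace(target, camera): "pixels" (420x560 bool, what is visible of it) and "bbox" ([left, top, right, bottom] in pixels, round what is visible of it).
- cams.spot_point(target, camera): "uv" ([column, row] in pixels: a listed point, or the origin of a listed thing).
The state is a dict: "time_s": time; "joints": joint angles; "dq": joint speeds; "tau": joint torques, N m; "eef_pos": TCP position; "ee_rot": TCP orientation; "force": force on the tool from outside, world axes, zero at the start; "wrist_torque": the same for the moment, N m; "grip_width": opening from 0.0 (shut) to 1.0 (fully open); "grip_force": force on a finger pad.
Only numpy, scipy, OpenCV 4.12 (cv2) and the standard library are available. Lean on these libraries where they do the work, as an engineer would, in place of code of your own. Each camera call takes 0.05 s, during which the arm holds its last target. There are 200 camera calls.

## Working session

There is one attempt and no reset: what is moved stays moved. The work goes in short steps, Python scripts to look and compute and a shell command to move; the robot and the scene stay as the last step left them, time stands still between calls to the robot, and variables do not carry over. Pictures are saved under pics/ and viewed, at most 14 in all, crops included, and the job is handed in when it is done.

```bash
ls; mkdir -p pics
python3 - <<'E'
from rig import readout,cams,order,ctrl
import cv2
print(readout.sense()); print(ctrl.tip_extent)
for n in("top","side"):
    p,d=cams.capture(n); cv2.imwrite(f"pics/{n}0.png",p[:,:,::-1]); print(n,cams.calibration(n))
E
```

```text
pics
{'time_s': 0.0, 'joints': array([ 9.70604026e-01,  3.13489551e-01,  1.49846726e+00,  1.12829560e-05,
        1.33101955e+00, -2.23402014e-01]), 'dq': array([-0.00061182,  0.00208491,  0.00102917, -0.00107204,  0.00190538,
        0.00215259]), 'tau': array([ 6.33785821e-04, -4.12259102e+01, -2.59737897e+01, -1.52649791e-04,
        4.10235618e-03,  1.26482138e-05]), 'eef_pos': array([193.07712031, 488.02033459, 303.30341896]), 'ee_rot': array([-2.81940383e-04,  1.87283952e-01,  9.82305575e-01, -6.31823857e-04]), 'force': array([-0.38349005, -0.2090592 ,  0.38816103]), 'wrist_torque': array([-0.00379988,  0.02192483, -0.00232391]), 'grip_force': 0.0, 'grip_width': 0.9999943922190706}
72.6
top {'fx': 498.1358440311502, 'fy': 498.1358440311502, 'cx': 273.913149572732, 'cy': 210.47997027850423, 'position': array([409.92309871, -92.71180775, 977.20345534]), 'attitude': array([-0.034888  ,  0.71511839, -0.69762509,  0.02660374])}
side {'fx': 462.1184230269211, 'fy': 462.1184230269211, 'cx': 272.5534233849425, 'cy': 218.28754338315196, 'position': array([ 511.34450422, -926.242377  ,  417.25359143]), 'attitude': array([-0.56136773,  0.8273466 ,  0.01895921, -0.00210333])}
```

View pics/top0.png

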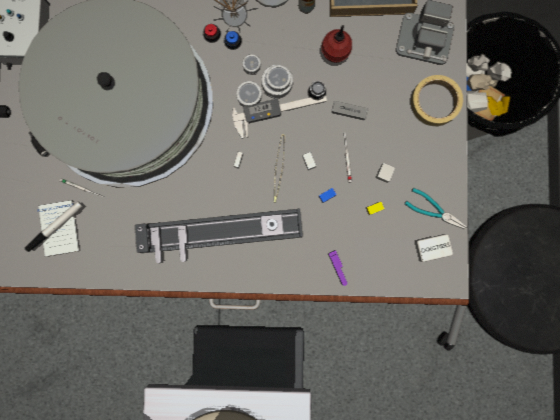

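View pics/side0.png

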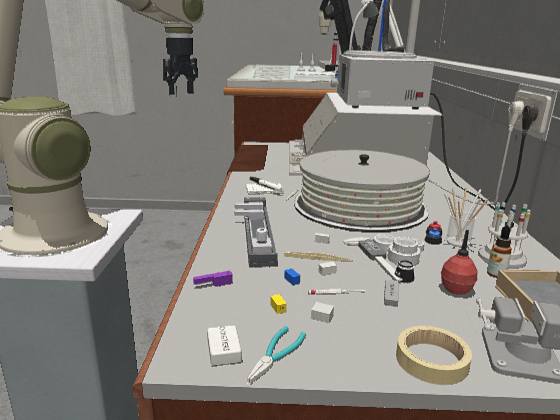

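The top view shows the holder at (135..302, 208..255), jaws at (157,243) and (181,242), and the knob at (272,224). The bright blocks are at (238,159), (309,160) and (386,172). The side view agrees, and the purple, blue and yellow things are decoys.

```bash
cat > h.py <<'E'
from rig import readout,cams,order,ctrl
import numpy as np, cv2
from scipy.spatial.transform import Rotation as R
def rot(q): return R.from_quat([q[1],q[2],q[3],q[0]])
def world(c,u,v,d):
    p=np.stack([(u-c['cx'])/c['fx']*d,(v-c['cy'])/c['fy']*d,d],-1)
    return rot(c['attitude']).apply(p)+c['position']
def onplane(c,u,v,z):
    a=world(c,np.atleast_1d(u).astype(float),np.atleast_1d(v).astype(float),np.ones(np.size(u)))-c['position']
    return c['position']+a*((z-c['position'][2])/a[:,2])[:,None]
def ray(c,u,v):
    a=world(c,np.array([u],float),np.array([v],float),np.ones(1))[0]-c['position']; return c['position'],a/np.linalg.norm(a)
def tri(rs):
    A=sum(np.eye(3)-np.outer(d,d) for _,d in rs); b=sum((np.eye(3)-np.outer(d,d))@o for o,d in rs)
    return np.linalg.solve(A,b)
def topface(m,d,c,tol=4):
    v,u=np.nonzero(m&(d>0)); P=world(c,u.astype(float),v.astype(float),d[v,u])
    z=np.percentile(P[:,2],85); k=abs(P[:,2]-z)<tol; zt=np.median(P[k,2])
    r=cv2.minAreaRect(P[k,:2].astype(np.float32)); 
    (a,b),(w,h),t=r
    if w<h: t+=90; w,h=h,w
    t=(t+90)%180-90
    return dict(c=np.round([a,b,zt],1),size=np.round([w,h],1),ang=round(np.radians(t),3))
E
python3 - <<'E'
from h import *
np.set_printoptions(suppress=True,precision=1)
T={}
for n in("top","side"):
    p,d=cams.capture(n);c=cams.calibration(n)
    for t in["holder","clamp_knob","stop_jaw","clamp_jaw","block_9","block_16","block_25"]:
        s=cams.spot_point(t,n)[:4]; T.setdefault(t,{})[n]=[(ray(c,*x['uv'])) for x in s]
        print(n,t,[(np.round(x['uv']),round(x['p'],2)) for x in s])
        if n=="top":
            for x in cams.trace(t,n)[:3]: print('   ',round(x['p'],2),x['bbox'],topface(x['pixels'],d,c) if x['pixels'].sum()>10 else '')
for t,v in T.items():
    if all(v.get(n) for n in("top","side")): print(t,tri([v["top"][0],v["side"][0]]))
E
```

```text
top holder [(array([205., 234.]), 0.61)]
    0.96 [131.1, 209.2, 303.1, 252.7] {'c': array([451.5,  24.5,  28.9]), 'size': array([316.1,  53.7]), 'ang': np.float64(-1.453)}
top clamp_knob [(array([272., 226.]), 0.91)]
    0.56 [259.8, 216.0, 284.4, 238.2] {'c': array([465. , -76.1,  54.6]), 'size': array([18.9, 18.6]), 'ang': np.float64(0.028)}
top stop_jaw [(array([161., 237.]), 0.74)]
    0.82 [150.5, 227.2, 163.6, 261.1] {'c': array([422.1, 143.6,  30.7]), 'size': array([67.3, 15.2]), 'ang': np.float64(0.131)}
top clamp_jaw [(array([186., 235.]), 0.85), (array([335., 260.]), 0.61)]
    0.77 [176.7, 227.5, 187.7, 260.6] {'c': array([425.4,  91.7,  31. ]), 'size': array([66.8, 15.6]), 'ang': np.float64(0.11)}
    0.76 [327.5, 248.3, 347.7, 283.9] {'c': array([ 386.8, -206.2,   20.7]), 'size': array([66.1, 14.6]), 'ang': np.float64(0.431)}
top block_9 [(array([307., 164.]), 0.62), (array([386., 172.]), 0.54), (array([236., 161.]), 0.5), (array([327., 195.]), 0.42)]
    0.76 [375.7, 163.3, 393.5, 184.0] {'c': array([ 573.9, -295.1,   18.4]), 'size': array([30.7, 25.1]), 'ang': np.floa
[... 1431 characters left out ...]
252., 209.]), 0.5)]
side clamp_jaw [(array([223., 284.]), 0.96), (array([255., 219.]), 0.69)]
side block_9 [(array([278., 310.]), 0.75), (array([321., 315.]), 0.59), (array([289., 284.]), 0.54), (array([328., 272.]), 0.53)]
side block_16 [(array([278., 310.]), 0.75), (array([321., 315.]), 0.59), (array([289., 284.]), 0.54), (array([328., 272.]), 0.53)]
side block_25 [(array([278., 310.]), 0.75), (array([321., 315.]), 0.59), (array([289., 284.]), 0.54), (array([328., 272.]), 0.53)]
holder [446.9  54.9  -1.4]
clamp_knob [464.9 -76.7  45.5]
stop_jaw [434.9 135.1  18.7]
clamp_jaw [ 404.   116.7 -177.4]
block_9 [ 552.8 -153.1  -70.7]
block_16 [ 552.8 -153.1  -70.7]
block_25 [ 552.8 -153.1  -70.7]
```

```bash
cat >> h.py <<'E'
def go(x,y,z,a):
    "rows numbers to get TCP to x,y,z with tool y axis at world yaw a (mod pi), pointing down"
    s=readout.sense(); q=rot(s['ee_rot']); M=q.as_matrix()
    best=None
    for k in(0,np.pi):
        t=a+k; Yv=np.array([np.cos(t),np.sin(t),0]);Z=np.array([0,0,-1.]);T=np.stack([np.cross(Yv,Z),Yv,Z],1)
        rv=R.from_matrix(M.T@T).as_rotvec()
        if best is None or np.linalg.norm(rv)<np.linalg.norm(best): best=rv
    d=M.T@(np.array([x,y,z])-s['eef_pos'])
    print('t',s['time_s'],'row',np.round(d,1),np.round(best,3),'n>=',max(np.linalg.norm(d)/50,np.linalg.norm(best)/.15), 'j6',round(s['joints'][5],2))
HO=np.array([447.9,54.8]);HA=0.118
def H(hx,hy): c,s=np.cos(HA),np.sin(HA); return HO+np.array([c*hx-s*hy,s*hx+c*hy])
def Hinv(p): c,s=np.cos(HA),np.sin(HA); d=np.asarray(p)[:2]-HO; return np.array([c*d[0]+s*d[1],-s*d[0]+c*d[1]])
HY=HA+np.pi/2
E
python3 -c "
from h import *
go(*H(0,39),230,HY)"
```

```text
t 1.25 row [-377.8 -274.9   73.9] [ 0.     0.    -0.495] n>= 9.460613936279374 j6 -0.22
```

The manual's scale: shifts go in shares of 0.6 m and turns go in shares of 2 pi rad. Converting my numbers, -378 mm / 600 = -0.63, -275 mm / 600 = -0.4583, -0.495 rad / 6.2832 = -0.0788.

```bash
echo '{"deltas": [[-0.3167,-0.2283,0.0617,0,0,-0.0398],[-0.3167,-0.2283,0.0617,0,0,-0.0398],[-0.63,-0.4583,0.1233,0,0,-0.0788],[-0.63,-0.4583,0.1233,0,0,-0.0788],[-0.63,-0.4583,0.1233,0,0,-0.0788],[-0.63,-0.4583,0.1233,0,0,-0.0788],[-0.63,-0.4583,0.1233,0,0,-0.0788],[-0.63,-0.4583,0.1233,0,0,-0.0788]]}' | python3 -m handwheel 0.45
python3 -c "
from h import *
go(*H(0,39),230,HY)"
```

```text
time_s: 2.05
eef_pos: [398.3, 164.5, 243.6]
ee_rot: [0.0, -0.059, 0.998, 0.0]
force: [1.2, 0.5, 0.6]
grip_width: 0.452
grip_force: 0.0
t 2.05 row [-36.4 -75.8  13.6] [0.    0.001 0.   ] n>= 1.7036083590357223 j6 -1.57
```

Converted, -76 mm / 600 = -0.1267, -36 mm / 600 = -0.06.

```bash
echo '{"deltas": [[-0.06,-0.1267,0.0233,0,0,0],[-0.06,-0.1267,0.0233,0,0,0],[-0.06,-0.1267,0.0233,0,0,0],[-0.06,-0.1267,0.0233,0,0,0],[-0.06,-0.1267,0.0233,0,0,0]]}' | python3 -m handwheel
python3 - <<'E'
from h import *
np.set_printoptions(suppress=True,precision=1)
c=cams.calibration("wrist");p,d=cams.capture("wrist");cv2.imwrite("pics/w1.png",p[:,:,::-1])
print(c['position'],(d>0).mean())
for t in["holder","stop_jaw","clamp_jaw"]:
    for x in cams.trace(t,"wrist")[:2]:
        f=topface(x['pixels'],d,c);print(t,round(x['p'],2),x['bbox'],f,Hinv(f['c']))
go(*H(0,39),230,HY)
E
```

```text
time_s: 2.55
eef_pos: [441.9, 95.9, 229.8]
ee_rot: [0.0, -0.06, 0.998, 0.0]
force: [-0.1, 0.5, -0.1]
grip_width: 0.452
grip_force: 0.0
[372.5  88.2 300.1] 0.9960756802721088
holder 0.83 [0.8, 160.0, 396.3, 241.2] {'c': array([449.6,  42.4,  28.3]), 'size': array([280.3,  52.8]), 'ang': np.float64(-1.446)} [  0.2 -12.5]
stop_jaw 0.7 [332.8, 132.7, 360.4, 227.9] {'c': array([421.3, 143.3,  30.3]), 'size': array([68.8, 15.2]), 'ang': np.float64(0.126)} [-16.  91.]
clamp_jaw 0.69 [9.9, 175.8, 89.0, 230.6] {'c': array([464.9, -75.9,  54.2]), 'size': array([21.1, 20.9]), 'ang': np.float64(1.366)} [   1.5 -131.8]
clamp_jaw 0.64 [267.8, 131.9, 289.2, 228.3] {'c': array([425.9,  91.5,  30.3]), 'size': array([69.3, 14.4]), 'ang': np.float64(0.123)} [-17.5  39. ]
t 2.75 row [-1.1 -2.5 -0.2] [-0.  0.  0.] n>= 0.054928054912687624 j6 -1.74
```

View pics/w1.png

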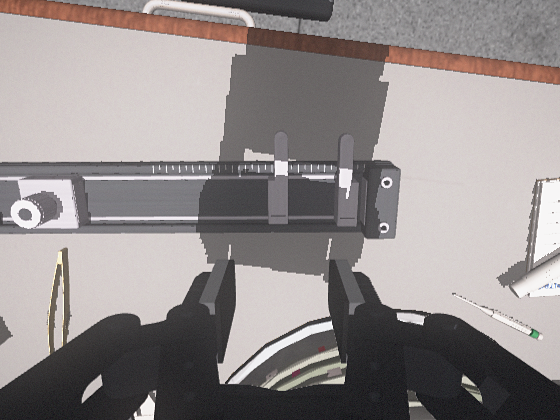

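Wrist view: jaws at (281,180) and (346,180), knob at (28,210), fingers well clear. This agrees with the top view, so I go down on the clamp jaw.

Converted, 143 mm / 600 = 0.2383, 135 mm / 600 = 0.225.

```bash
sed -i 's/HA=0.118/HA=0.122/' h.py
echo '{"deltas": [[-0.0017,-0.0042,0.075,0,0,0],[-0.0017,-0.0042,0.15,0,0,0],[-0.0017,-0.0042,0.2,0,0,0],[-0.0017,-0.0042,0.225,0,0,0],[-0.0017,-0.0042,0.2383,0,0,0],[-0.0017,-0.0042,0.2383,0,0,0],[-0.0017,-0.0042,0.2383,0,0,0]]}' | python3 -m handwheel
echo '{"deltas": [[0,0,0,0,0,0],[0,0,0,0,0,0],[0,0,0,0,0,0],[0,0,0,0,0,0]]}' | python3 -m handwheel 0 25
```

```text
time_s: 3.45
eef_pos: [443.9, 93.0, 87.4]
ee_rot: [0.001, -0.059, 0.998, -0.0]
force: [0.3, -0.1, 0.8]
grip_width: 0.445
grip_force: 0.0
time_s: 3.85
eef_pos: [443.9, 92.8, 87.5]
ee_rot: [0.001, -0.059, 0.998, -0.0]
force: [-1.4, 0.3, 6.3]
grip_width: 0.165
grip_force: 26.7
```

Converted, -109 mm / 600 = -0.1817, -106 mm / 600 = -0.1767.

```bash
echo '{"deltas": [[0,-0.02,-0.0017,0,0,0],[0,-0.0467,-0.0017,0,0,0],[0,-0.0733,-0.0017,0,0,0],[0,-0.1,-0.0017,0,0,0],[0,-0.1267,-0.0017,0,0,0],[0,-0.1533,-0.0017,0,0,0],[0,-0.1767,-0.0017,0,0,0],[0,-0.1817,-0.0017,0,0,0]]}' | python3 -m handwheel
echo '{"deltas": [[0,0,0,0,0,0],[0,0,0.0017,0,0,0],[0,0,0.0017,0,0,0]]}' | python3 -m handwheel
echo '{"deltas": [[0,0,0,0,0,0],[0,0,0,0,0,0],[0,0,0,0,0,0],[0,0,-0.05,0,0,0],[0,0,-0.125,0,0,0],[0,0,-0.2,0,0,0]]}' | python3 -m handwheel 0.4
python3 -c "
from h import *
print(Hinv(readout.sense()['eef_pos']));go(592.6,-6.6,160,-.26+np.pi/2)"
```

```text
time_s: 4.65
eef_pos: [456.6, -17.0, 87.7]
ee_rot: [0.0, -0.058, 0.998, -0.0]
force: [0.3, -0.5, -1.6]
grip_width: 0.17
grip_force: 25.8
time_s: 4.95
eef_pos: [456.4, -15.4, 87.5]
ee_rot: [-0.0, -0.06, 0.998, -0.001]
force: [-5.6, -6.9, 12.4]
grip_width: 0.165
grip_force: 27.5
time_s: 5.55
eef_pos: [456.0, -15.1, 207.8]
ee_rot: [-0.001, -0.059, 0.998, 0.0]
force: [0.8, -0.5, -0.2]
grip_width: 0.398
grip_force: 0.0
[ -0.51762067 -70.38131716]
t 5.55 row [-136.8   -7.7   47.6] [ 0.    -0.001  0.378] n>= 2.9002876538155538 j6 -1.98
```

```bash
python3 -c "
from h import *
go(620,-110,290,1.4)"
```

```text
t 5.55 row [-151.6 -113.5  -82.5] [ 0.    -0.001  0.289] n>= 4.131471802325926 j6 -1.98
```

Converted, -152 mm / 600 = -0.2533, -113 mm / 600 = -0.1883, 0.289 rad / 6.2832 = 0.046.

```bash
echo '{"deltas": [[-0.05,-0.0333,-0.0833,0,0,0.0095],[-0.125,-0.095,-0.1367,0,0,0.0223],[-0.2533,-0.1883,-0.1367,0,0,0.046],[-0.2533,-0.1883,-0.1367,0,0,0.046],[-0.2533,-0.1883,-0.1367,0,0,0.046],[-0.2533,-0.1883,-0.1367,0,0,0.046],[-0.2533,-0.1883,-0.1367,0,0,0.046]]}' | python3 -m handwheel
python3 - <<'E'
from h import *
np.set_printoptions(suppress=True,precision=1)
c=cams.calibration("wrist");p,d=cams.capture("wrist");cv2.imwrite("pics/w2.png",p[:,:,::-1])
for t in["clamp_jaw","block_16"]:
    for x in cams.trace(t,"wrist")[:6]:
        f=topface(x['pixels'],d,c);print(t,round(x['p'],2),x['bbox'],f,Hinv(f['c']))
        v,u=np.nonzero(x['pixels']); print('   colour',np.median(p[v,u],0))
E
```

```text
time_s: 6.25
eef_pos: [620.3, -109.3, 287.9]
ee_rot: [-0.001, 0.085, 0.996, 0.0]
force: [0.8, 0.6, -0.7]
grip_width: 0.401
grip_force: 0.0
block_16 0.9 [57.1, 147.3, 93.8, 187.4] {'c': array([ 574.7, -295.7,   17.9]), 'size': array([30.8, 25.9]), 'ang': np.float64(-0.394)} [  83.2 -363.3]
   colour [229. 224. 220.]
block_16 0.83 [222.8, 142.7, 252.3, 176.7] {'c': array([ 594.1, -146. ,   17.8]), 'size': array([30. , 16.2]), 'ang': np.float64(0.407)} [ 120.7 -217.1]
   colour [136. 129. 127.]
block_16 0.78 [47.1, 70.4, 98.1, 105.3] {'c': array([ 504. , -275.7,   17.9]), 'size': array([30.5, 16.8]), 'ang': np.float64(-1.141)} [  15.5 -334.9]
   colour [241. 228.  81.]
block_16 0.66 [375.2, 116.5, 395.6, 151.3] {'c': array([592.9,  -7. ,  17.9]), 'size': array([29.7,  9.5]), 'ang': np.float64(-0.267)} [136.4 -79. ]
   colour [243. 239. 237.]
```

View pics/w2.png

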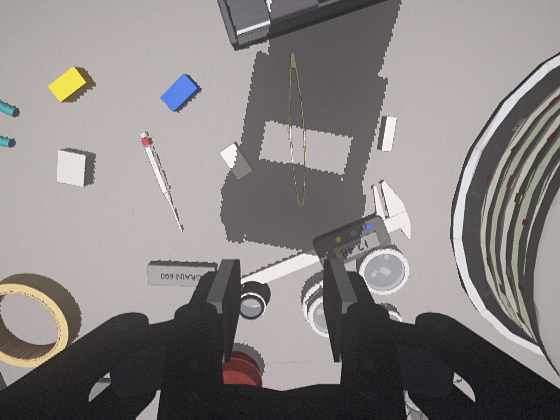

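The two bright blocks show at (237,160) = 16 mm and (388,133) = 9 mm, with the 25 mm one at (74,168). Their positions agree with the top view. Next I fetch the 25 mm block.

```bash
python3 -c "
from h import *
go(574.7,-295.7,160,1.177)
go(574.7,-295.7,78.5,1.177)"
```

```text
t 6.4 row [  13.  -191.7  128.8] [ 0.    -0.     0.224] n>= 4.626561946539225 j6 -1.76
t 6.4 row [  13.  -191.7  210.3] [ 0.    -0.     0.224] n>= 5.69740342973854 j6 -1.76
```

Converted, -192 mm / 600 = -0.32, -180 mm / 600 = -0.3, 0.224 rad / 6.2832 = 0.0357.

```bash
echo '{"deltas": [[0.005,-0.075,0.0333,0,0,0.0159],[0.01,-0.15,0.075,0,0,0.0318],[0.0217,-0.2333,0.125,0,0,0.0357],[0.0217,-0.3,0.1833,0,0,0.0357],[0.0217,-0.32,0.215,0,0,0.0357],[0.0217,-0.32,0.215,0,0,0.0357],[0.0217,-0.32,0.215,0,0,0.0357],[0.0217,-0.32,0.215,0,0,0.0357]]}' | python3 -m handwheel 0.52
python3 -c "
from h import *
go(574.7,-295.7,78.5,1.177)"
```

```text
time_s: 7.2
eef_pos: [576.0, -295.6, 161.5]
ee_rot: [0.001, 0.195, 0.981, -0.0]
force: [0.0, 0.7, -0.3]
grip_width: 0.52
grip_force: 0.0
t 7.2 row [ 1.3 -0.5 83. ] [-0.     0.003  0.   ] n>= 1.6608020415949585 j6 -1.83
```

Converted, 82 mm / 600 = 0.1367, 80 mm / 600 = 0.1333.

```bash
echo '{"deltas": [[0.0017,0,0.0667,0,0,0],[0.0017,0,0.1083,0,0,0],[0.0017,0,0.1333,0,0,0],[0.0017,0,0.1367,0,0,0],[0.0017,0,0.1367,0,0,0]]}' | python3 -m handwheel
echo '{"deltas": [[0,0,0,0,0,0],[0,0,0,0,0,0],[0,0,0,0,0,0],[0,0,0,0,0,0]]}' | python3 -m handwheel 0 30
echo '{"deltas": [[0,0,-0.05,0,0,0],[0,0,-0.1333,0,0,0],[0,0,-0.1333,0,0,0],[0,0,-0.1333,0,0,0]]}' | python3 -m handwheel
python3 -c "
from h import *
go(*H(0,47),158,HY)"
```

```text
time_s: 7.7
eef_pos: [574.9, -296.2, 78.9]
ee_rot: [0.001, 0.196, 0.981, -0.0]
force: [0.7, 0.2, 0.0]
grip_width: 0.522
grip_force: 0.0
time_s: 8.1
eef_pos: [575.0, -296.7, 79.4]
ee_rot: [0.001, 0.196, 0.981, -0.001]
force: [-0.7, 0.1, 5.9]
grip_width: 0.279
grip_force: 30.7
time_s: 8.5
eef_pos: [574.5, -296.5, 159.0]
ee_rot: [0.001, 0.196, 0.981, -0.001]
force: [-1.0, -0.4, -2.0]
grip_width: 0.283
grip_force: 29.8
t 8.5 row [2.752e+02 3.164e+02 1.000e-01] [-0.001  0.002 -0.517] n>= 8.387787849979748 j6 -1.83
```

Converted, 276 mm / 600 = 0.46, 253 mm / 600 = 0.4217, -0.517 rad / 6.2832 = -0.0823.

```bash
echo '{"deltas": [[0.0333,0.0417,0,0,0,-0.008],[0.0867,0.1,0,0,0,-0.0191],[0.1433,0.1633,0,0,0,-0.0318],[0.2,0.23,0,0,0,-0.0446],[0.2583,0.2967,0,0,0,-0.0573],[0.3167,0.3633,0,0,0,-0.07],[0.3667,0.4217,0,0,0,-0.0823],[0.4,0.46,0,0,0,-0.0823]]}' | python3 -m handwheel
python3 -c "
from h import *
go(*H(0,47),158,HY)"
```

```text
time_s: 9.3
eef_pos: [457.0, 53.1, 156.6]
ee_rot: [-0.001, -0.063, 0.998, 0.0]
force: [-0.3, 0.1, -1.7]
grip_width: 0.279
grip_force: 29.8
t 9.3 row [ 8.6 49.8 -1.3] [ 0.001 -0.003  0.003] n>= 1.011044786091448 j6 -1.84
```

Converted, 50 mm / 600 = 0.0833, 49.5 mm / 600 = 0.0825, 0.003 rad / 6.2832 = 0.0005.

```bash
echo '{"deltas": [[0.0143,0.05,0,0,0,0.0005],[0.0143,0.0817,0,0,0,0.0005],[0.0143,0.0825,0.05,0,0,0.0005],[0.0143,0.0825,0.0833,0,0,0.0005],[0.0143,0.0825,0.0833,0,0,0.0005],[0.0143,0.0825,0.0833,0,0,0.0005]]}' | python3 -m handwheel
python3 -c "
from h import *
go(*H(0,47),89.5,HY);cams.capture('wrist')"
```

```text
time_s: 9.9
eef_pos: [444.1, 98.7, 107.5]
ee_rot: [-0.001, -0.059, 0.998, 0.0]
force: [0.8, -0.6, -0.1]
grip_width: 0.282
grip_force: 29.8
t 9.9 row [ 1.6  2.9 18. ] [ 0.    -0.001 -0.003] n>= 0.3656927407417072 j6 -1.73
```

Converted, 18.5 mm / 600 = 0.0308, 18 mm / 600 = 0.03.

```bash
echo '{"deltas": [[0.0017,0.0017,0.0133,0,0,0],[0.0017,0.0017,0.025,0,0,0],[0.0017,0.0017,0.03,0,0,0],[0.0017,0.0017,0.03,0,0,0],[0.0017,0.0017,0.0308,0,0,0]]}' | python3 -m handwheel
echo '{"deltas": [[0,0,0,0,0,0],[0,0,0,0,0,0],[0,0,0,0,0,0],[0,0,-0.05,0,0,0],[0,0,-0.125,0,0,0],[0,0,-0.1667,0,0,0]]}' | python3 -m handwheel 0.4
python3 - <<'E'
from h import *
s=readout.sense()['eef_pos'];print(Hinv(s))
go(594.1,-146,165,.407+np.pi/2)
E
```

```text
time_s: 10.45
eef_pos: [443.2, 99.7, 89.3]
ee_rot: [-0.0, -0.06, 0.998, -0.0]
force: [-4.6, -0.2, 10.8]
grip_width: 0.282
grip_force: 31.3
time_s: 11.05
eef_pos: [443.7, 99.7, 191.8]
ee_rot: [0.001, -0.06, 0.998, -0.0]
force: [0.2, -0.4, -0.5]
grip_width: 0.399
grip_force: 0.0
[ 1.30517407 45.10486256]
t 11.05 row [-120.  -261.9   27.2] [-0.001  0.003 -0.288] n>= 5.786755770519652 j6 -1.73
```

Converted, -262 mm / 600 = -0.4367, -220 mm / 600 = -0.3667, -0.288 rad / 6.2832 = -0.0458.

```bash
echo '{"deltas": [[-0.0333,-0.075,0,0,0,-0.0127],[-0.0667,-0.145,0,0,0,-0.0255],[-0.1,-0.22,0.0083,0,0,-0.035],[-0.1333,-0.295,0.0167,0,0,-0.0458],[-0.1667,-0.3667,0.03,0,0,-0.0458],[-0.2,-0.4367,0.045,0,0,-0.0458],[-0.2,-0.4367,0.045,0,0,-0.0458],[-0.2,-0.4367,0.045,0,0,-0.0458]]}' | python3 -m handwheel 0.45
echo '{"deltas": [[0,0,0,0,0,0]]}' | python3 -m handwheel
python3 - <<'E'
from h import *
c=cams.calibration("wrist");p,d=cams.capture("wrist")
for t in["block_16","clamp_jaw"]:
    for x in cams.trace(t,"wrist")[:4]:
        f=topface(x['pixels'],d,c);print(t,round(x['p'],2),f,Hinv(f['c']))
go(594.1,-146,79,.407+np.pi/2)
E
```

```text
time_s: 11.85
eef_pos: [593.3, -146.6, 161.2]
ee_rot: [-0.001, -0.202, 0.979, 0.001]
force: [-0.2, 0.7, 0.1]
grip_width: 0.451
grip_force: 0.0
time_s: 11.95
eef_pos: [593.2, -145.2, 162.3]
ee_rot: [-0.0, -0.203, 0.979, 0.0]
force: [-0.2, 0.0, 0.2]
grip_width: 0.451
grip_force: 0.0
block_16 0.95 {'c': array([592.7,  -7.4,  17.6]), 'size': array([30.1, 10.9]), 'ang': np.float64(-0.269)} [136.15414461 -79.35949159]
block_16 0.71 {'c': array([ 527.2, -183. ,   17.9]), 'size': array([30., 16.]), 'ang': np.float64(-1.024)} [  49.77089559 -245.68310473]
block_16 0.62 {'c': array([ 594.3, -146.2,   17.8]), 'size': array([30.7, 15.5]), 'ang': np.float64(0.414)} [ 120.85062754 -217.32253869]
t 12.1 row [-0.3 -1.  83.7] [-0.     0.     0.001] n>= 1.6736441386032834 j6 -2.41
```

Converted, 83 mm / 600 = 0.1383, 80 mm / 600 = 0.1333.

```bash
echo '{"deltas": [[-0.0017,-0.0017,0.0667,0,0,0],[-0.0017,-0.0017,0.1083,0,0,0],[-0.0017,-0.0017,0.1333,0,0,0],[-0.0017,-0.0017,0.1383,0,0,0],[-0.0017,-0.0017,0.1383,0,0,0]]}' | python3 -m handwheel
echo '{"deltas": [[0,0,0,0,0,0],[0,0,0,0,0,0],[0,0,0,0,0,0],[0,0,0,0,0,0]]}' | python3 -m handwheel 0 30
echo '{"deltas": [[0,0,-0.05,0,0,0],[0,0,-0.1333,0,0,0],[0,0,-0.1333,0,0,0],[0,0,-0.1333,0,0,0]]}' | python3 -m handwheel
python3 -c "
from h import *
go(*H(0,-31),158,HY)"
```

```text
time_s: 12.6
eef_pos: [595.1, -146.6, 79.8]
ee_rot: [0.0, -0.202, 0.979, -0.0]
force: [0.4, -0.8, 0.4]
grip_width: 0.449
grip_force: 0.0
time_s: 13.0
eef_pos: [595.5, -146.9, 80.6]
ee_rot: [0.001, -0.202, 0.979, -0.001]
force: [-0.9, 0.7, 7.1]
grip_width: 0.176
grip_force: 31.2
time_s: 13.4
eef_pos: [595.0, -146.8, 160.3]
ee_rot: [0.001, -0.202, 0.979, -0.001]
force: [-0.4, 0.8, -1.3]
grip_width: 0.176
grip_force: 30.4
t 13.4 row [ 64.  213.6   1.8] [-0.002  0.002  0.285] n>= 4.460191213831992 j6 -2.41
```

Converted, 215.5 mm / 600 = 0.3592, 215 mm / 600 = 0.3583, 0.285 rad / 6.2832 = 0.0454.

```bash
echo '{"deltas": [[0.025,0.0667,0,0,0,0.0127],[0.0467,0.1417,0,0,0,0.0255],[0.07,0.2167,0,0,0,0.0382],[0.0917,0.2917,0,0,0,0.0454],[0.1067,0.3417,0,0,0,0.0454],[0.1067,0.3583,0,0,0,0.0454],[0.1067,0.3592,0.025,0,0,0.0454],[0.1067,0.3592,0.0583,0,0,0.0454]]}' | python3 -m handwheel
echo '{"deltas": [[0,0,0.0167,0,0,0],[0,0,0.0167,0,0,0]]}' | python3 -m handwheel
python3 -c "
from h import *
go(*H(0,-29),90.6,HY)"
```

```text
time_s: 14.2
eef_pos: [451.2, 25.8, 123.7]
ee_rot: [0.001, -0.061, 0.998, -0.0]
force: [1.0, -0.5, -0.9]
grip_width: 0.174
grip_force: 30.4
time_s: 14.4
eef_pos: [450.3, 25.6, 112.7]
ee_rot: [-0.002, -0.061, 0.998, 0.0]
force: [-0.2, -1.2, -0.2]
grip_width: 0.171
grip_force: 30.4
t 14.4 row [-1.2  0.2 22.1] [ 0.001 -0.003 -0.   ] n>= 0.44254284870749844 j6 -1.9
```

Converted, 21.5 mm / 600 = 0.0358, 21 mm / 600 = 0.035.

```bash
echo '{"deltas": [[-0.0017,0,0.0167,0,0,0],[-0.0017,0,0.0283,0,0,0],[-0.0017,0,0.035,0,0,0],[-0.0017,0,0.0358,0,0,0],[-0.0017,0,0.0358,0,0,0]]}' | python3 -m handwheel
echo '{"deltas": [[0,0,0,0,0,0],[0,0,0,0,0,0],[0,0,0,0,0,0],[0,0,-0.05,0,0,0],[0,0,-0.125,0,0,0],[0,0,-0.125,0,0,0]]}' | python3 -m handwheel 0.3
python3 - <<'E'
from h import *
s=readout.sense()['eef_pos'];print(Hinv(s))
go(592.9,-7.1,165,-.267+np.pi/2)
E
```

```text
time_s: 14.9
eef_pos: [451.8, 26.0, 92.6]
ee_rot: [0.0, -0.061, 0.998, -0.0]
force: [0.3, -0.7, -0.6]
grip_width: 0.176
grip_force: 30.4
time_s: 15.5
eef_pos: [453.6, 25.7, 172.2]
ee_rot: [0.004, -0.061, 0.998, -0.001]
force: [0.4, 0.2, -0.5]
grip_width: 0.299
grip_force: 0.0
[  2.14818439 -29.57583988]
t 15.5 row [-134.2  -49.5    8.5] [-0.001  0.009  0.389] n>= 2.8651868960178337 j6 -1.9
```

Converted, -134 mm / 600 = -0.2233, -120 mm / 600 = -0.2, 0.389 rad / 6.2832 = 0.0619.

```bash
echo '{"deltas": [[-0.0667,-0.025,0,0,0,0.0191],[-0.1333,-0.05,0,0,0,0.0398],[-0.2,-0.075,0.0067,0,0,0.0619],[-0.2233,-0.0825,0.0133,0,0,0.0619],[-0.2233,-0.0825,0.0133,0,0,0.0619],[-0.2233,-0.0825,0.0133,0,0,0.0619]]}' | python3 -m handwheel 0.4
python3 - <<'E'
from h import *
go(592.9,-7.1,79,-.267+np.pi/2)
E
```

```text
time_s: 16.1
eef_pos: [590.0, -6.6, 159.1]
ee_rot: [-0.001, 0.133, 0.991, 0.0]
force: [-0.7, 0.1, 0.1]
grip_width: 0.394
grip_force: 0.0
t 16.1 row [-3.   0.3 80.1] [-0.    -0.001  0.001] n>= 1.6022427595182682 j6 -1.51
```

Converted, 72 mm / 600 = 0.12, 65 mm / 600 = 0.1083.

```bash
echo '{"deltas": [[-0.0017,0,0.0667,0,0,0],[-0.0017,0,0.1083,0,0,0],[-0.0017,0,0.12,0,0,0],[-0.0017,0,0.12,0,0,0],[-0.0017,0,0.12,0,0,0]]}' | python3 -m handwheel
python3 - <<'E'
from h import *
go(592.9,-7.1,79.5,-.267+np.pi/2)
E
```

```text
time_s: 16.6
eef_pos: [592.1, -7.1, 89.2]
ee_rot: [0.001, 0.133, 0.991, -0.0]
force: [0.3, -0.8, 0.8]
grip_width: 0.4
grip_force: 0.0
t 16.6 row [-0.8  0.2  9.7] [0.    0.002 0.   ] n>= 0.19463060460189183 j6 -1.51
```

Converted, 9.5 mm / 600 = 0.0158, 7 mm / 600 = 0.0117.

```bash
echo '{"deltas": [[-0.0017,0,0.0117,0,0,0],[-0.0017,0,0.0158,0,0,0],[-0.0017,0,0.0158,0,0,0]]}' | python3 -m handwheel
echo '{"deltas": [[0,0,0,0,0,0],[0,0,0,0,0,0],[0,0,0,0,0,0],[0,0,0,0,0,0],[0,0,0,0,0,0]]}' | python3 -m handwheel 0 30
echo '{"deltas": [[0,0,-0.05,0,0,0],[0,0,-0.1333,0,0,0],[0,0,-0.1333,0,0,0],[0,0,-0.1333,0,0,0]]}' | python3 -m handwheel
python3 -c "
from h import *
go(*H(0,6),158,HY)"
```

```text
time_s: 16.9
eef_pos: [592.6, -7.3, 78.0]
ee_rot: [-0.0, 0.133, 0.991, 0.0]
force: [-1.3, -0.2, 0.3]
grip_width: 0.401
grip_force: 0.0
time_s: 17.4
eef_pos: [592.8, -7.4, 78.4]
ee_rot: [0.0, 0.133, 0.991, -0.0]
force: [-0.2, 0.2, 2.6]
grip_width: 0.093
grip_force: 33.7
time_s: 17.8
eef_pos: [592.8, -7.4, 158.7]
ee_rot: [0.001, 0.133, 0.991, -0.0]
force: [0.2, 0.1, -1.3]
grip_width: 0.09
grip_force: 33.3
t 17.8 row [158.4  27.3   0.5] [-0.     0.002 -0.389] n>= 3.2156373572198307 j6 -1.51
```

Before lowering the 9 mm block, I'll take a look at the row.

Converted, 158 mm / 600 = 0.2633, 135 mm / 600 = 0.225, -0.389 rad / 6.2832 = -0.0619.

```bash
echo '{"deltas": [[0.05,0.0083,0,0,0,-0.0111],[0.1083,0.0183,0,0,0,-0.0255],[0.1667,0.0283,0,0,0,-0.0414],[0.225,0.0383,0,0,0,-0.0573],[0.2633,0.045,0,0,0,-0.0619],[0.2633,0.045,0,0,0,-0.0619],[0.2633,0.045,0,0,0,-0.0619],[0.2633,0.045,0,0,0,-0.0619]]}' | python3 -m handwheel
python3 - <<'E'
from h import *
go(*H(0,6),88.5,HY)
c=cams.calibration("wrist");p,d=cams.capture("wrist");cv2.imwrite("pics/w3.png",p[:,:,::-1])
for t in["block_16","clamp_jaw","stop_jaw"]:
    for x in cams.trace(t,"wrist")[:4]:
        f=topface(x['pixels'],d,c);print(t,round(x['p'],2),x['bbox'],f,Hinv(f['c']))
go(*H(0,6),88.5,HY)
E
```

```text
time_s: 18.6
eef_pos: [448.0, 60.0, 157.7]
ee_rot: [-0.0, -0.061, 0.998, -0.0]
force: [-0.6, 0.6, -0.9]
grip_width: 0.09
grip_force: 33.3
t 18.6 row [ 0.7  0.9 69.2] [-0.    -0.    -0.001] n>= 1.383716865777051 j6 -1.82
block_16 0.95 [207.2, 197.4, 236.4, 256.2] {'c': array([450.4,  26.5,  27.8]), 'size': array([30.2, 16.2]), 'ang': np.float64(0.125)} [ -0.96262356 -28.39389645]
block_16 0.95 [330.4, 200.9, 376.9, 257.9] {'c': array([442.8, 100.2,  27.9]), 'size': array([31. , 25.3]), 'ang': np.float64(0.132)} [ 0.46297745 45.68320974]
block_16 0.69 [268.9, 243.2, 293.1, 325.6] {'c': array([448.3,  60.8,  97.1]), 'size': array([31.4,  8.8]), 'ang': np.float64(0.132)} [1.12721239 5.90672432]
clamp_jaw 0.72 [128.6, 133.7, 169.0, 259.4] {'c': array([437.9, -16.5,  30.2]), 'size': array([68.4, 15.6]), 'ang': np.float64(0.109)} [-18.60270999 -69.55306737]
stop_jaw 0.92 [409.5, 140.0, 452.5, 261.6] {'c': array([421.4, 142.9,  30.3]), 'size': array([69.1, 15.7]), 'ang': np.float64(0.132)} [-15.58147435  90.67015858]
t 18.8 row [ 0.5  0.8 69.4] [ 0. -0. -0.] n>= 1.3871211169044426 j6 -1.82
```

View pics/w3.png

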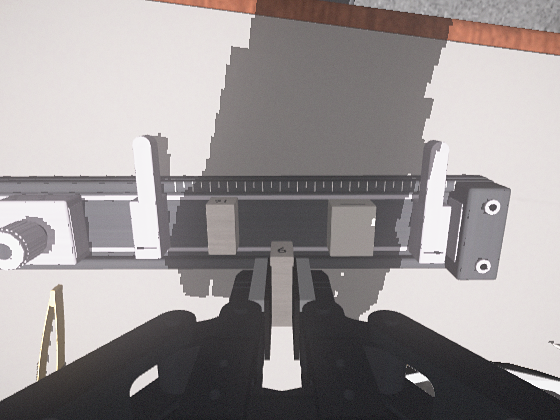

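The picture shows the 16 mm block at (222,227), the 25 mm at (352,228) and the jaws at (148,195) and (435,200), all upright in the bed. The held 9 mm block at (282,283) is over its gap.

Converted, 68.5 mm / 600 = 0.1142, 68 mm / 600 = 0.1133.

```bash
echo '{"deltas": [[0.0008,0.0013,0.05,0,0,0],[0.0008,0.0013,0.0833,0,0,0],[0.0008,0.0013,0.105,0,0,0],[0.0008,0.0013,0.1133,0,0,0],[0.0008,0.0013,0.1142,0,0,0],[0.0008,0.0013,0.1142,0,0,0]]}' | python3 -m handwheel
echo '{"deltas": [[0,0,0,0,0,0],[0,0,0,0,0,0],[0,0,0,0,0,0],[0,0,-0.05,0,0,0],[0,0,-0.125,0,0,0],[0,0,-0.1667,0,0,0],[0,0,-0.1667,0,0,0]]}' | python3 -m handwheel 0.2
python3 - <<'E'
from h import *
s=readout.sense()['eef_pos'];print(Hinv(s))
c=cams.calibration("wrist");p,d=cams.capture("wrist")
for t in["block_16","clamp_knob"]:
    for x in cams.trace(t,"wrist")[:4]:
        f=topface(x['pixels'],d,c);print(t,round(x['p'],2),x['bbox'],f,Hinv(f['c']))
go(465,-76,170,HA)
E
```

```text
time_s: 19.4
eef_pos: [447.1, 61.0, 90.1]
ee_rot: [0.0, -0.061, 0.998, -0.0]
force: [-0.3, -0.4, -0.9]
grip_width: 0.095
grip_force: 33.3
time_s: 20.1
eef_pos: [448.0, 61.0, 192.8]
ee_rot: [0.003, -0.061, 0.998, -0.001]
force: [-1.0, 0.3, -0.3]
grip_width: 0.202
grip_force: 0.0
[0.85212465 6.15695377]
block_16 0.92 [214.1, 183.6, 244.2, 232.0] {'c': array([450.6,  26.5,  27.8]), 'size': array([30.6, 16.2]), 'ang': np.float64(0.118)} [ -0.76411011 -28.41823597]
block_16 0.88 [320.2, 181.5, 362.9, 236.7] {'c': array([442.5, 100.1,  27.8]), 'size': array([30.1, 25.1]), 'ang': np.float64(0.135)} [ 0.15303753 45.62046229]
block_16 0.79 [275.3, 187.1, 290.0, 233.9] {'c': array([447.6,  62. ,  27.8]), 'size': array([30.4,  8.5]), 'ang': np.float64(0.12)} [0.57845244 7.1829933 ]
clamp_knob 0.76 [29.5, 179.9, 112.4, 242.8] {'c': array([464.9, -76.4,  54.1]), 'size': array([21.7, 21.3]), 'ang': np.float64(1.467)} [   0.90691985 -132.29367897]
clamp_knob 0.26 [216.9, 182.1, 242.5, 229.8] {'c': array([450.6,  26.5,  27.8]), 'size': array([30.6, 16.2]), 'ang': np.float64(0.118)} [ -0.76411011 -28.41823597]
t 20.25 row [  -1.8 -138.4   18.9] [ 1.000e-03 -1.000e-03 -1.571e+00] n>= 10.47096271397953 j6 -1.82
```

Converted, -138.4 mm / 600 = -0.2307, -125 mm / 600 = -0.2083.

```bash
echo '{"deltas": [[-0.0033,-0.0667,0,0,0,0],[-0.0033,-0.1417,0,0,0,0],[-0.0033,-0.2083,0.0083,0,0,0],[-0.0033,-0.2307,0.0317,0,0,0],[-0.0033,-0.2307,0.0317,0,0,0],[-0.0033,-0.2307,0.0317,0,0,0],[-0.0033,-0.2307,0.0317,0,0,0]]}' | python3 -m handwheel 0.5
python3 -c "
from h import *
go(464.9,-76.4,110,HY)"
```

```text
time_s: 20.95
eef_pos: [465.6, -75.1, 170.6]
ee_rot: [-0.0, -0.062, 0.998, 0.0]
force: [0.8, 0.5, 0.5]
grip_width: 0.497
grip_force: 0.0
t 20.95 row [ 0.8 -1.2 60.6] [ 0.    -0.     0.001] n>= 1.212647180807244 j6 -2.1
```

Converted, 60 mm / 600 = 0.1, 59 mm / 600 = 0.0983.

```bash
echo '{"deltas": [[0.0013,-0.0017,0.05,0,0,0],[0.0013,-0.0017,0.0833,0,0,0],[0.0013,-0.0017,0.0983,0,0,0],[0.0013,-0.0017,0.1,0,0,0],[0.0013,-0.0017,0.1,0,0,0]]}' | python3 -m handwheel
echo '{"deltas": [[0,0,0,0,0,0],[0,0,0,0,0,0],[0,0,0,0,0,0],[0,0,0,0,0,0]]}' | python3 -m handwheel 0 25
echo '{"deltas": [[0,0.005,0,0,0,0],[0,0.0133,0,0,0,0],[0,0.0217,0,0,0,0],[0,0.03,0,0,0,0],[0,0.0383,0,0,0,0],[0,0.0467,0,0,0,0],[0,0.055,0,0,0,0],[0,0.0633,0,0,0,0]]}' | python3 -m handwheel
python3 -c "
from h import *
s=readout.sense();print(Hinv(s['eef_pos']))
go(*H(0.5,0),110,HY)"
```

```text
time_s: 21.45
eef_pos: [465.3, -76.9, 111.3]
ee_rot: [0.0, -0.061, 0.998, -0.0]
force: [0.6, -0.3, 0.5]
grip_width: 0.499
grip_force: 0.0
time_s: 21.85
eef_pos: [465.4, -77.2, 111.5]
ee_rot: [0.001, -0.061, 0.998, -0.0]
force: [-1.0, 1.5, 6.6]
grip_width: 0.216
grip_force: 24.3
time_s: 22.65
eef_pos: [460.7, -39.7, 111.5]
ee_rot: [0.001, -0.061, 0.998, -0.001]
force: [-0.8, -3.3, 7.3]
grip_width: 0.221
grip_force: 24.4
[  1.23647275 -95.36221554]
t 22.65 row [ 0.7 95.4  1.4] [-0.001  0.001  0.   ] n>= 1.907535065362952 j6 -2.03
```

Converted, 36 mm / 600 = 0.06, 31 mm / 600 = 0.0517.

```bash
echo '{"deltas": [[0,0.0067,0,0,0,0],[0,0.015,0,0,0,0],[0,0.0217,0,0,0,0],[0,0.03,0,0,0,0],[0,0.0367,0,0,0,0],[0,0.045,0,0,0,0],[0,0.0517,0,0,0,0],[0,0.06,0,0,0,0]]}' | python3 -m handwheel
echo '{"deltas": [[0,0.0067,0,0,0,0],[0,0.015,0,0,0,0],[0,0.0217,0,0,0,0],[0,0.03,0,0,0,0],[0,0.0367,0,0,0,0],[0,0.045,0,0,0,0],[0,0.0517,0,0,0,0],[0,0.0567,0,0,0,0]]}' | python3 -m handwheel
python3 - <<'E'
from h import *
s=readout.sense();print(Hinv(s['eef_pos']),s['force'])
c=cams.calibration("wrist");p,d=cams.capture("wrist");cv2.imwrite("pics/w4.png",p[:,:,::-1])
E
```

```text
time_s: 23.45
eef_pos: [456.3, -4.1, 111.5]
ee_rot: [0.001, -0.061, 0.998, -0.001]
force: [-1.9, -4.1, 7.9]
grip_width: 0.216
grip_force: 24.4
time_s: 24.25
eef_pos: [452.1, 29.8, 111.5]
ee_rot: [0.001, -0.061, 0.998, -0.001]
force: [-3.2, -5.2, 8.3]
grip_width: 0.214
grip_force: 24.5
[  1.10547462 -25.35778395] [-3.20246414 -5.21447484  8.26687835]
```

View pics/w4.png

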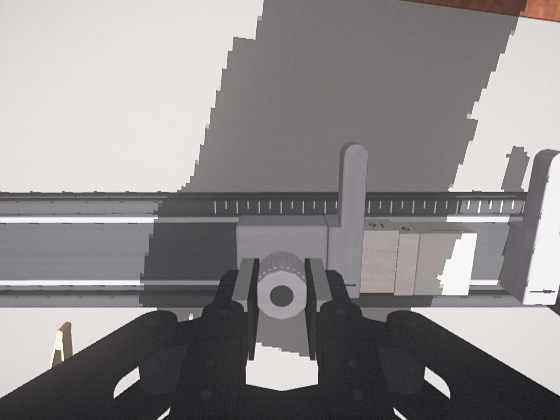

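Slide, clamp jaw (347,260), 16, 9 and 25 mm blocks (378..475) are touching and square, and the stop jaw at (535,230) is still ahead. I close up the last 30 mm.

Converted, 27 mm / 600 = 0.045, 25 mm / 600 = 0.0417.

```bash
echo '{"deltas": [[0,0.0067,0,0,0,0],[0,0.0133,0,0,0,0],[0,0.02,0,0,0,0],[0,0.0267,0,0,0,0],[0,0.0317,0,0,0,0],[0,0.0367,0,0,0,0],[0,0.0417,0,0,0,0],[0,0.045,0,0,0,0]]}' | python3 -m handwheel
echo '{"deltas": [[0,0.0017,0,0,0,0],[0,0.0033,0,0,0,0],[0,0.005,0,0,0,0],[0,0.005,0,0,0,0]]}' | python3 -m handwheel
python3 -c "
from h import *
s=readout.sense();print(Hinv(s['eef_pos']),s['force'])"
```

```text
time_s: 25.1
eef_pos: [448.8, 56.4, 111.5]
ee_rot: [0.0, -0.061, 0.998, -0.001]
force: [-4.1, -5.6, 8.3]
grip_width: 0.214
grip_force: 24.6
time_s: 25.5
eef_pos: [448.4, 59.2, 111.4]
ee_rot: [0.0, -0.061, 0.998, -0.001]
force: [-2.4, -6.1, 8.6]
grip_width: 0.214
grip_force: 24.6
[1.04835942 4.3410556 ] [-2.42247035 -6.1178562   8.57758352]
```

Nearly there, so I creep forward until the push force rises.

Converted, 1 mm / 600 = 0.0017.

```bash
echo '{"deltas": [[0,0.0017,0,0,0,0],[0,0.0017,0,0,0,0]]}' | python3 -m handwheel
echo '{"deltas": [[0,0.0017,0,0,0,0],[0,0.0017,0,0,0,0]]}' | python3 -m handwheel
echo '{"deltas": [[0,0.0017,0,0,0,0],[0,0.0017,0,0,0,0]]}' | python3 -m handwheel
```

```text
time_s: 25.7
eef_pos: [448.4, 59.5, 111.5]
ee_rot: [0.0, -0.062, 0.998, -0.002]
force: [-4.1, -13.3, 7.9]
grip_width: 0.216
grip_force: 24.8
time_s: 25.9
eef_pos: [448.4, 59.8, 111.5]
ee_rot: [0.0, -0.062, 0.998, -0.002]
force: [-4.4, -20.3, 7.0]
grip_width: 0.222
grip_force: 25.0
time_s: 26.1
eef_pos: [448.4, 60.0, 111.5]
ee_rot: [0.0, -0.062, 0.998, -0.003]
force: [-4.5, -26.5, 8.0]
grip_width: 0.215
grip_force: 25.2
```

The manual's scale: shifts go in shares of 0.6 m and turns go in shares of 2 pi rad. Converting my numbers, -2.3 mm / 600 = -0.0038, -1 mm / 600 = -0.0017.

```bash
echo '{"deltas": [[0,-0.0017,0,0,0,0],[0,-0.0038,0,0,0,0],[0,-0.0038,0,0,0,0]]}' | python3 -m handwheel
echo '{"deltas": [[0,0,0,0,0,0],[0,0,0,0,0,0],[0,0,0,0,0,0],[0,0,-0.05,0,0,0],[0,0,-0.125,0,0,0],[0,0,-0.2,0,0,0],[0,0,-0.2,0,0,0]]}' | python3 -m handwheel 0.5
python3 - <<'E'
from h import *
c=cams.calibration("wrist");p,d=cams.capture("wrist");cv2.imwrite("pics/w5.png",p[:,:,::-1])
for t in["block_16","clamp_jaw","stop_jaw","clamp_knob"]:
    for x in cams.trace(t,"wrist")[:3]:
        f=topface(x['pixels'],d,c);print(t,round(x['p'],2),x['bbox'],f,Hinv(f['c']))
E
```

```text
time_s: 26.4
eef_pos: [448.4, 59.4, 111.5]
ee_rot: [0.0, -0.061, 0.998, -0.001]
force: [-3.9, -10.9, 8.5]
grip_width: 0.219
grip_force: 25.0
time_s: 27.1
eef_pos: [449.8, 60.6, 235.7]
ee_rot: [0.005, -0.061, 0.998, -0.001]
force: [-0.9, -0.2, -0.6]
grip_width: 0.503
grip_force: 0.0
block_16 0.79 [327.6, 167.3, 348.7, 207.9] {'c': array([440.8, 101.6,  27.9]), 'size': array([30.4, 17. ]), 'ang': np.float64(0.124)} [-1.35178038 47.31619902]
block_16 0.67 [346.6, 171.5, 361.0, 211.1] {'c': array([440.4, 114.6,  27.8]), 'size': array([31.2,  9.3]), 'ang': np.float64(0.125)} [-0.16673868 60.26825199]
block_16 0.57 [1.2, 228.9, 10.4, 246.5] {'c': array([ 521.7, -168.7,    8.4]), 'size': array([9.9, 2.9]), 'ang': np.float64(0.543)} [  46.0520513  -230.82005669]
clamp_jaw 0.96 [305.6, 121.4, 329.9, 214.5] {'c': array([425.4,  84.2,  30.3]), 'size': array([68.8, 16.2]), 'ang': np.float64(0.145)} [-18.75485362  31.91967208]
stop_jaw 0.79 [387.2, 124.3, 417.2, 215.8] {'c': array([420.7, 148.9,  30.3]), 'size': array([68.7, 15.5]), 'ang': np.float64(0.14)} [-15.54608591  96.71075024]
clamp_knob 0.81 [257.0, 166.7, 308.7, 218.5] {'c': array([448.1,  59.5,  54.2]), 'size': array([21., 21.]), 'ang': np.float64(-0.849)} [0.77049209 4.64072645]
```

View pics/w5.png

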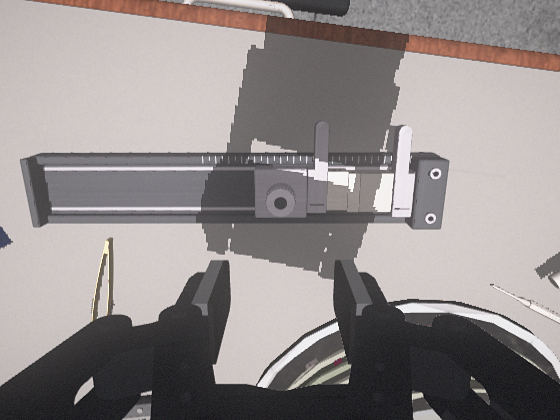

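The row is closed from the slide at (280,190) through both jaws and the blocks to the stop at (430,190). Every place measured lies within 1 mm of target, so I hand it in.

```bash
echo '{"deltas": [[0,0,0,0,0,0],[0,0,0,0,0,0],[0,0,0,0,0,0]]}' | python3 -m handwheel; python3 -c "
from h import *
print(order.finish_job())"
```

```text
time_s: 27.65
eef_pos: [448.0, 60.5, 230.2]
ee_rot: [-0.0, -0.061, 0.998, 0.0]
force: [-0.1, 0.5, -0.0]
grip_width: 0.498
grip_force: 0.0
the job is handed in; nothing more can be done
None
```

The snap gauge is made up in the order asked, clamped up with the slide reading about 0.155 m, released, and handed in at about 28 s; no verdict came back. The last wrist-camera check put both jaws, the 9 and 16 mm blocks and the slide within 1 mm of their places, and the 25 mm block, not measured after clamping, shows in its place in the picture.

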